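Catch the agate stones from the dispenser chute and put them on the scale

ROBOT

A 6-joint arm with a two-finger parallel gripper is mounted at the origin on the work surface. World frame = base frame: x ahead of the robot, y to its left, z up, the work surface at z = 0. Lengths are in mm, angles in rad, forces in N, time in s.
With the tool pointing down it reaches from about 350 to 875 mm from the base axis. Payload 4.2 kg.
Tool frame: the origin (TCP) lies midway between the tips of the shut fingers; the grasp point (between the pads) lies 19 mm behind it (arm.tcp_to_grasp is the distance from the TCP to the grasp point, in mm); z points along the fingers, y is the line along which they close (so a half turn about z gives the same grasp; the last joint's range is limited). The gripper opens to 85 mm and grips with 20 to 120 N. Pads are 22 mm wide; open, the fingers measure 114 mm over their backs; the gripper's body (76 mm by 85 mm) begins 54 mm behind the grasp point. The pads swing forward as they close: fully open they stand 13 mm farther back than shut.
Start: joints at [-1.081, 0.385, 0.008, 0, -1.194, -0.259], TCP at [142.99, -608.402, 231.312] pointing down, gripper open.
Joint ranges: [-3.14, 3.14], [-1.21, 2.06], [-1.07, 1.41], [-3.16, 2.05], [-2.99, -0.16], [-3.1, 3.1]. Speed limits (rad/s): [2.79, 2.79, 3.14, 3.14, 3.14, 3.14].

INTERFACE

Orientations are given as a unit quaternion [x, y, z, w].
In Python, from bench import arm, get_image gives the robot as it stands.
- The arm moves only by the tool drive_tool, never from a script. Its argument "deltas" is a list of rows, each a list of 2 entries, a list of its own where there are three numbers: the shift along the tool's x, y, z in cm, then the turn, a rotation vector about the tool's x, y, z in degrees. In form: [[[x, y, z], [ax, ay, az]], ...]. A call has 1 to 12 rows; each row shifts and turns the commanded pose from where the row before left it, along the tool's axes as they then stand; what a row does not reach is not made up. A row lasts 1/10 s, in which the tool goes at most 50 mm and 8.59 degrees, less where a joint would pass 70% of its speed; a pose out of reach is approached as far as the arm can. A call with a gripper value outside its range is refused whole. "claw" is the finger opening in cm, from 0 to 8.54, set as the call begins (left out, the last holds). The fingers move at their own pace and stop on an object; the grip force is fixed at half the most. Time passes only in rows, so rows that do not move let the fingers close. It gives the time, the measured TCP pose, the force, the opening and the grip force at its end, in the units of the state.
- arm.read_state(): the state, without advancing time (a new reading comes with each control period).
- get_image(name): name is "scene" or "top"; returns a dict with "img" (400x640x3 uint8, red, green, blue), "fx", "fy", "cx", "cy" (pixels), "eye" and "orientation" of the camera in the world. Camera axes: x right, y down, z forward; pixel columns grow to the right and rows downward; lengths in mm; the calibration is good to about 2 mm. A picture is of the moment at which its call begins. There is no depth.
- arm.job_done(): hands the job in; it is judged then, once.
The state is a dict: "clock": time; "joints": joint angles; "joint_vel": joint speeds; "joint_efforts": joint torques, N m; "position": TCP position; "ee_rot": TCP orientation; "contact_force": force on the tool from outside, world axes, zero at the start; "wrist_torque": the same for the moment, N m; "gripper_width": finger opening in mm; "grasp_force": force on a finger pad.
Only numpy, scipy, OpenCV 4.12 (cv2) and the standard library are available. Lean on these libraries where they do the work, as an engineer would, in place of code of your own. Each camera call takes 0.05 s, during which the arm holds its last target. There are 200 camera calls.

TASK

Pick up the steel pan by its wooden handle, hold it in the air under the lip of the stone chute and press its far wall gently against the red spring pad below the lip, far enough and long enough for the yellow gate to rise and all four stones to slide into the pan. Then set the pan with its stones down level on the middle of the scale's plate and let go. No stone may fall on the table or be touched by the gripper, the pad must not be rammed, and the other things stay where they are.

Things in the scene. Friction and masses are not known exactly. Their poses are not given: they have to be found in the camera images.
- dispenser: Stone dispenser, fixed. Origin on the table straight below the middle of the chute's lip; x points level from the lip back under the chute (stones come off towards -x). Blue-walled steel chute, 58 mm wide, 200 mm long, sloping down at 30 degrees to the lip; four stones in file on it. Wooden foot, steel posts and grey spring housing below it, all at x above 50 mm.
- chute_lip (a point): Middle of the chute's lip, 150 mm above the table. A yellow gate, 62 mm wide, 50 mm high, closes it; pressing the red pad lifts the gate 1.35 times the pad's travel. The stones pass after about 20 mm of travel and fall 10 to 80 mm in front of the lip.
- pad_zone (a point): Fixed point 85 mm above the table below the lip, the height of the red pad's middle. Pad: upright plate 60 (y) x 45 mm high, facing -x. At rest its face is anywhere from 20 mm in front of (-x) to 5 mm behind this point (screwed in or out, not reported: feel for it). It is pushed to +x against a spring, 5 N at first, 12.5 N at its end stop after 30 mm, and springs back.
- pan: Open steel pan, 130 (x) x 110 (y) x 50 mm high, wall and floor 4 mm, 220 g. Origin at the centre of its underside, z up. Its dark wooden handle, 16 mm wide and 16 mm high, runs from the -x wall to x = -169 mm at y = 0, from z = 30 to 46 mm.
- pan_handle (a point): A point to grip the pan: middle of its handle, at x = -120, y = 0, z = 38 mm of the pan; same axes as the pan.
- scale: Flat black bench scale, fixed, 200 (x) x 170 (y) mm, its aluminium plate 32 mm above the table. Origin at the centre of its underside.
- scale_plate (a point): Centre of the top face of the scale's square plate (150 x 150 mm).
- stone1: Red-brown faceted stone, 36 mm across, 24 mm high, about 45 g, number 1 up the chute from the gate. Origin at the centre of its underside.
- stone2: Blue faceted stone, 36 mm across, 24 mm high, about 45 g, number 2 up the chute from the gate. Origin at the centre of its underside.
- stone3: Amber faceted stone, 36 mm across, 24 mm high, about 45 g, number 3 up the chute from the gate. Origin at the centre of its underside.
- stone4: Green faceted stone, 36 mm across, 24 mm high, about 45 g, number 4 up the chute from the gate. Origin at the centre of its underside.
- pliers: Bystander, leave alone: red-handled pliers, 160 x 55 x 16 mm, lying on the table in front of the robot. Origin on its underside.
- cutters: Bystander, leave alone: green-handled cutters, 160 x 55 x 16 mm, lying on the table in front of the robot. Origin on its underside.
- tin: Bystander, leave alone: round metal tin, 70 mm across, 75 mm high. Origin on its underside.
- black_bottle: Bystander, leave alone: black bottle, 68 mm across, 200 mm high. Origin on its underside.
- jar: Bystander, leave alone: glass jar with white cap, 80 mm across, 110 mm high. Origin on its underside.
- block: Bystander, leave alone: red and wood stamp block, 90 x 65 x 75 mm. Origin on its underside.
- hammer: Bystander, leave alone: small hammer, 200 mm long, lying at the left side. Origin on its underside.

How it is judged:
By the outcome, as a careful person would: the job done as asked, in the order asked, and still so for the second after the job is handed in, with the robot touching nothing.
It also fails if it takes over 58 s, if anything falls off the work surface, if the arm or the gripper's body presses on something with over 40 N, if the wrist force passes 120 N, or if a joint passes its speed limit or range.

## Working session

There is one attempt and no reset: what is moved stays moved. The work goes in short steps, Python scripts to look and compute and a tool call to move; the robot and the scene stay as the last step left them, time stands still between calls to the robot, and variables do not carry over. Pictures are saved under pics/ and viewed, at most 13 in all, crops included, and the job is handed in when it is done.

Besides the shell and the picture viewer there is one more tool, called after ">>>" as name(argument=value, ...) on one line, values as JSON. drive_tool: Moves the arm, as the interface text tells. Its arguments: {"type":"object","properties":{"deltas":{"type":"array"},"claw":{"type":"number"}},"required":["deltas"]}

```bash
mkdir -p pics; ls
python3 - <<'E'
from bench import arm,get_image
import cv2,numpy as np
for n in("scene","top"):
    d=get_image(n); cv2.imwrite(f"pics/{n}0.png",d["img"][:,:,::-1])
    print({k:np.round(v,4).tolist() if k!="img" else 0 for k,v in d.items()})
s=arm.read_state();print(s)
E
```

```text
pics
{'img': 0, 'fx': 494.2114, 'fy': 494.2114, 'cx': 328.886, 'cy': 193.9715, 'eye': [1213.5575, -987.3623, 1352.8737], 'orientation': [0.8863, 0.2622, -0.105, -0.3669]}
{'img': 0, 'fx': 438.113, 'fy': 438.113, 'cx': 322.8749, 'cy': 200.8689, 'eye': [414.3181, 25.9994, 1389.5902], 'orientation': [-0.6954, 0.7156, -0.0465, 0.0464]}
{'clock': 0.1, 'joints': array([-1.08139996e+00,  3.85495359e-01,  6.77363705e-03, -4.36194294e-04,
       -1.19400601e+00, -2.58608481e-01]), 'joint_vel': array([-0.0006186 , -0.00323144,  0.0033238 ,  0.00073887, -0.00020003,
       -0.0010366 ]), 'joint_efforts': array([-1.43942882e-03, -3.93317235e+01,  1.88929152e+01,  4.19794008e+00,
       -2.58321241e-03,  2.74070132e-06]), 'position': array([ 142.87019144, -607.91960167,  230.32568236]), 'ee_rot': array([-1.15058056e-01,  9.93358279e-01,  9.73008962e-04, -1.64107269e-04]), 'contact_force': array([ 0.28766607, -0.06112657, -1.94372726]), 'wrist_torque': array([-0.00083967, -0.03548661, -0.01896848]), 'grasp_force': 0.0, 'gripper_width': 85.70703214067147}
```

View pics/scene0.png

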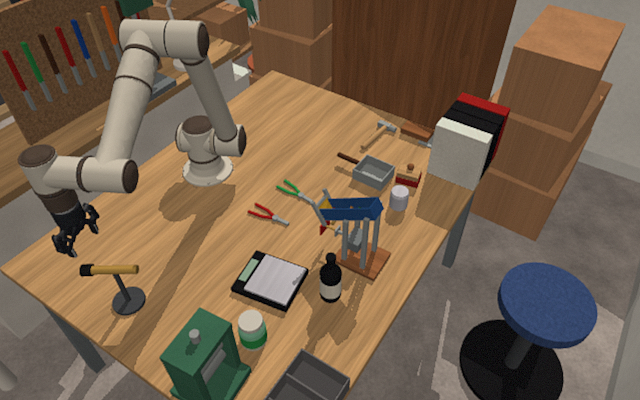

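View pics/top0.png

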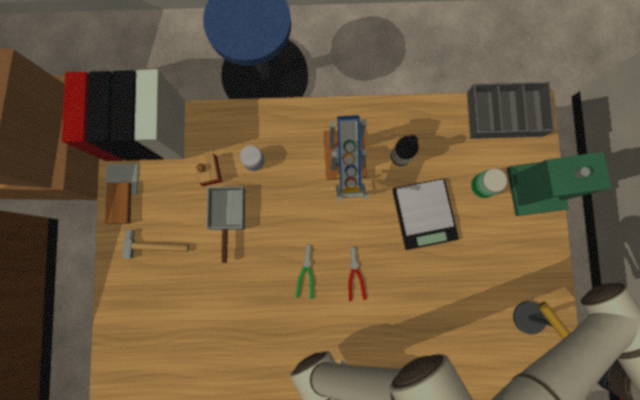

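The scene view shows the pan around (372,170), the chute around (350,207) and the scale around (271,280). In the top view the pan is at (226,208) with its handle down to (225,262), the chute lip near (350,193), the scale at (427,212), the bottle at (405,150) and the tin at (252,157). I'll zoom in.

```bash
cat > h.py <<'E'
import numpy as np,cv2
from scipy.spatial.transform import Rotation as R
from bench import arm,get_image
def ray(d,u,v):
    return R.from_quat(d["orientation"]).apply([(u-d["cx"])/d["fx"],(v-d["cy"])/d["fy"],1])
def plane(d,u,v,z):
    r=ray(d,u,v);e=np.array(d["eye"]);return e+r*(z-e[2])/r[2]
def proj(d,p):
    c=R.from_quat(d["orientation"]).inv().apply(np.array(p)-d["eye"]);return c[0]/c[2]*d["fx"]+d["cx"],c[1]/c[2]*d["fy"]+d["cy"]
def two(a,ua,b,ub):
    r1,r2=ray(a,*ua),ray(b,*ub);e1,e2=np.array(a["eye"]),np.array(b["eye"])
    t=np.linalg.lstsq(np.c_[r1,-r2],e2-e1,rcond=None)[0];p,q=e1+t[0]*r1,e2+t[1]*r2
    return (p+q)/2,np.linalg.norm(p-q)
def crop(img,x,y,w,h,s,fn):
    cv2.imwrite(fn,cv2.resize(img[y:y+h,x:x+w,::-1],None,fx=s,fy=s,interpolation=cv2.INTER_CUBIC))
E
python3 - <<'E'
from h import *
a=get_image("top");b=get_image("scene")
crop(a["img"],200,110,264,180,3,"pics/t1.png")
crop(b["img"],230,120,200,150,4,"pics/s1.png")
E
```

```text
(no output)
```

View pics/t1.png

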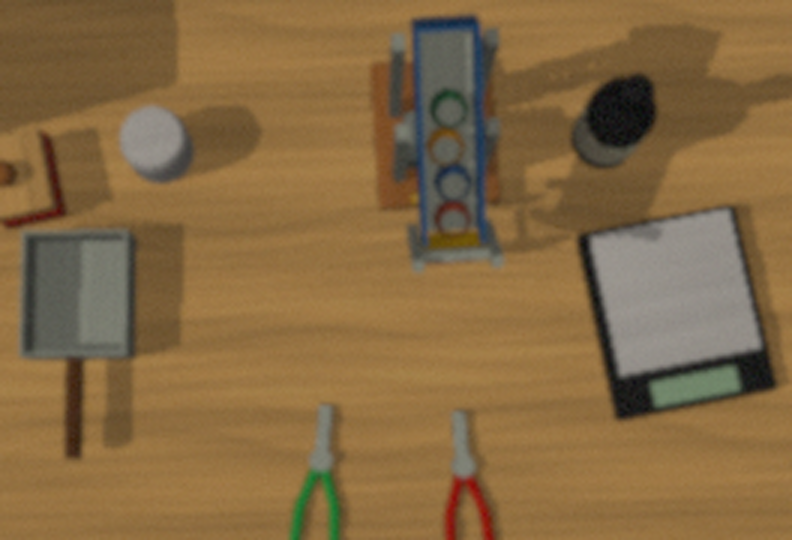

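View pics/s1.png

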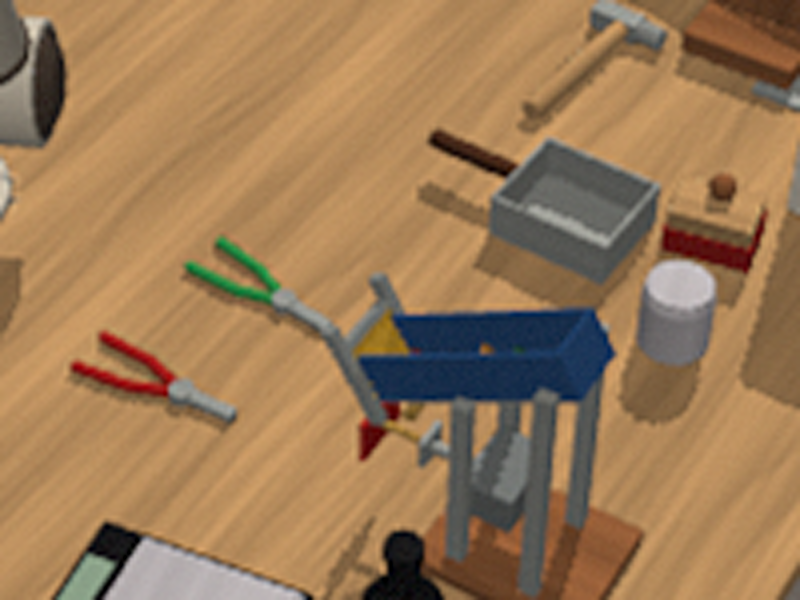

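The top crop shows the pan rim corners at (22,230), (132,230), (133,357) and (20,357), and the handle ending at (74,458). The scale plate corners are at (585,233), (735,207), (765,350) and (617,378). The gate-rail ends are at (418,262) and (497,258), and the chute's back corners at (413,20) and (478,18). The scene crop shows the rail tops at (378,280) and (325,315), the chute back corners at (593,308) and (612,352), and the red pad near (375,430).

Run:
```python
from h import *
np.set_printoptions(precision=1,suppress=True)
a=get_image("top");b=get_image("scene")
T=lambda p:((p[0]+.5)/3-.5+200,(p[1]+.5)/3-.5+110)
S=lambda p:((p[0]+.5)/4-.5+230,(p[1]+.5)/4-.5+120)
def best(img,m,roi):
    x,y,w,h=roi; mm=np.zeros(m.shape,np.uint8);mm[y:y+h,x:x+w]=m[y:y+h,x:x+w]
    n,l,st,c=cv2.connectedComponentsWithStats(mm);i=1+st[1:,4].argmax()
    cs,_=cv2.findContours((l==i).astype(np.uint8),0,1);return cs[0],st[i],c[i]
A=a["img"].astype(int);B=b["img"].astype(int)
print("pan rim");P=[plane(a,*T(p),50) for p in[(22,230),(132,230),(133,357),(20,357)]];print(np.array(P),np.mean(P,0),np.linalg.norm(np.diff(P,axis=0),axis=1))
print("handle end",plane(a,*T((74,458)),46), "root",plane(a,*T((75,357)),46))
# handle mask: dark brown
m=((A.sum(2)<200)&(A[:,:,0]>A[:,:,2]+15)).astype(np.uint8)
cs,st,c=best(A,m,(215,228,20,40));r=cv2.minAreaRect(cs);print("handle px",st,c,r,plane(a,*c,46))
print("scale");P=[plane(a,*T(p),32) for p in[(585,233),(735,207),(765,350),(617,378)]];print(np.array(P),np.mean(P,0),np.linalg.norm(np.diff(P,axis=0),axis=1))
hi=(A.min(2)>135).astype(np.uint8);cs,st,c=best(A,hi,(390,170,75,75));r=cv2.minAreaRect(cs)
bp=cv2.boxPoints(r);P=np.array([plane(a,*p,32) for p in bp]);print("plate mask",P,P.mean(0),plane(a,*r[0],32))
for n,t,s in[("rail+",(418,262),(378,280)),("rail-",(497,258),(325,315)),("back+",(413,20),(593,308)),("back-",(478,18),(612,352))]: print(n,*two(a,T(t),b,S(s)))
# foot left edge
print("foot",plane(a,*T((372,62)),15),plane(a,*T((378,208)),15))
red=((B[:,:,0]>90)&(B[:,:,1]<50)&(B[:,:,2]<60)).astype(np.uint8)
cs,st,c=best(B,red,(312,215,30,25));print("pad",st,c,plane(b,*c,85),cs[:,0].tolist())
blue=((A[:,:,2]>A[:,:,0]+45)).astype(np.uint8);cs,st,c=best(A,blue,(325,105,50,95));print("blue",st,c,cv2.minAreaRect(cs))
yl=((A[:,:,0]>120)&(A[:,:,2]<60)&(A[:,:,1]>90)).astype(np.uint8);cs,st,c=best(A,yl,(338,180,30,20));print("yellow top",st,c)
yl=((B[:,:,0]>120)&(B[:,:,2]<50)&(B[:,:,1]>90)).astype(np.uint8);cs,st,c=best(B,yl,(312,190,30,25));print("yellow scene",st,c,cs[:,0].tolist())
```

```text
pan rim
[[647.3 381.   50. ]
 [644.  267.4  50. ]
 [512.7 267.   50. ]
 [516.  382.2  50. ]] [580.  324.4  50. ] [113.7 131.3 115.3]
handle end [412.4 328.   46. ] root [514.7 327.   46. ]
handle px [222 229   6  33 155] [224.3 245.5] ((224.5, 245.0), (32.0, 5.0), 90.0) [463.3 328.2  46. ]
scale
[[ 630.2 -203.1   32. ]
 [ 653.3 -361.6   32. ]
 [ 502.5 -382.9   32. ]
 [ 478.1 -228.5   32. ]] [ 566. -294.   32.] [160.2 152.2 156.3]
plate mask [[ 621.2 -210.9   32. ]
 [ 649.1 -350.2   32. ]
 [ 511.3 -372.2   32. ]
 [ 484.2 -234.7   32. ]] [ 566.4 -292.    32. ] [ 566. -292.   32.]
rail+ [579.6 -20.4 211.4] 0.28569755216430703
rail- [577.4 -91.1 229.8] 2.756080060904469
back+ [777.7 -21.6 290.5] 5.215443455723275
back- [796.2 -66.8 287.5] 35.14145451698536
foot [826.1  14.1  15. ] [666.1  12.3  15. ]
pad [320 225   3   4   7] [320.9 226.7] [598.4 -69.2  85. ] [[321, 225], [321, 226], [320, 227], [320, 228], [321, 228], [321, 227], [322, 226]]
blue [339 118  20   3  31] [347.6 118.5] ((348.5, 119.0), (2.0, 19.0), 90.0)
yellow top [365 180   1   1   1] [365. 180.]
yellow scene [319 199  13  10  65] [325.1 204.4] [[326, 199], [325, 200], [324, 201], [323, 202], [322, 203], [321, 204], [321, 205], [320, 206], [319, 207], [319, 208], [320, 207], [321, 207], [322, 207], [323, 207], [324, 207], [325, 207], [326, 207], [327, 207], [328, 207], [329, 207], [330, 207], [331, 207], [330, 206], [330, 205], [329, 204], [328, 203], [328, 202], [327, 201], [327, 200]]
```

Run:
```python
from h import *
np.set_printoptions(precision=1,suppress=True)
a=get_image("top");b=get_image("scene")
T=lambda p:((p[0]+.5)/3-.5+200,(p[1]+.5)/3-.5+110)
S=lambda p:((p[0]+.5)/4-.5+230,(p[1]+.5)/4-.5+120)
print("back+",*two(a,T((413,20)),b,S((593,308))));print("back-",*two(a,T((478,18)),b,S((560,350))))
for i,p in enumerate([(453,218),(453,183),(445,146),(449,108)]): 
    s=20+36*i; print("stone",i+1,plane(a,*T(p),150+s*.5+21)-[s*.866-12,0,0])
print("gate top",plane(a,*T((455,248)),193),plane(a,*T((455,232)),193))
# rail- bottom on vertical plane y=-91
for n,p,y in[("rail-top",(325,315),-91),("rail-bot",(380,420),-91),("padlow-y",(362,460),-86),("padtop-y",(362,425),-86),("padtop+y?",(398,405),-30)]:
    e=np.array(b["eye"]);r=ray(b,*S(p));print(n,e+r*(y-e[1])/r[1])
A=a["img"].astype(int)
bl=(A[:,:,2]>A[:,:,0]+25)
for v in range(120,192,8):
    u=np.where(bl[v,330:370])[0]+330
    if len(u): print(v,u.min(),u.max(),end='; ')
A2=b["img"].astype(int);u,v=np.where(((A2[:,:,0]>A2[:,:,1]*2.2)&(A2[:,:,0]>60))[215:240,312:335].T);print(list(zip(u+312,v+215)))
```

```text
back+ [777.7 -21.6 290.5] 5.215443455723275
back- [778.4 -76.7 293.1] 2.076362022789187
stone 1 [618.9 -55.7 181. ]
stone 2 [617.3 -55.6 199. ]
stone 3 [617.1 -48.4 217. ]
stone 4 [616.6 -52.1 235. ]
gate top [594.1 -55.6 193. ] [609.  -56.2 193. ]
rail-top [575.7 -91.  228.5]
rail-bot [627.9 -91.  134.8]
padlow-y [606.4 -86.   65.3]
padtop-y [606.7 -86.  110.6]
padtop+y? [606.6 -30.   82.9]
120 338 359; 128 339 360; 136 339 360; 144 339 359; 152 339 360; 160 339 361; 168 340 360; 176 341 360; 184 341 361; [(np.int64(320), np.int64(226)), (np.int64(320), np.int64(227)), (np.int64(320), np.int64(228)), (np.int64(320), np.int64(229)), (np.int64(320), np.int64(230)), (np.int64(320), np.int64(231)), (np.int64(320), np.int64(232)), (np.int64(320), np.int64(233)), (np.int64(320), np.int64(234)), (np.int64(321), np.int64(225)), (np.int64(321), np.int64(226)), (np.int64(321), np.int64(227)), (np.int64(321), np.int64(228)), (np.int64(321), np.int64(229)), (np.int64(321), np.int64(230)), (np.int64(321), np.int64(231)), (np.int64(321), np.int64(232)), (np.int64(321), np.int64(233)), (np.int64(3
[... 248 characters left out ...]
.int64(323), np.int64(228)), (np.int64(323), np.int64(229)), (np.int64(323), np.int64(230)), (np.int64(323), np.int64(231)), (np.int64(324), np.int64(227)), (np.int64(324), np.int64(228)), (np.int64(324), np.int64(229)), (np.int64(324), np.int64(230)), (np.int64(325), np.int64(227)), (np.int64(325), np.int64(228)), (np.int64(326), np.int64(221)), (np.int64(327), np.int64(221)), (np.int64(327), np.int64(222)), (np.int64(327), np.int64(223)), (np.int64(327), np.int64(224)), (np.int64(328), np.int64(221)), (np.int64(328), np.int64(222)), (np.int64(328), np.int64(223)), (np.int64(328), np.int64(224)), (np.int64(329), np.int64(221)), (np.int64(329), np.int64(222)), (np.int64(329), np.int64(223))]
```

>>> drive_tool(deltas=[[[0,0,0],[0,0,7.4]],[[0,0,-1],[0,0,7.3]],[[-2.3,4.2,-0.3],[0,0,0]],[[-2.3,4.2,-0.3],[0,0,0]],[[-2.3,4.2,-0.3],[0,0,0]],[[-2.3,4.2,-0.3],[0,0,0]],[[-2.3,4.2,-0.3],[0,0,0]],[[-2.3,4.2,-0.3],[0,0,0]],[[-2.3,4.2,-0.3],[0,0,0]],[[-2.3,4.2,-0.3],[0,0,0]],[[-2.3,4.2,0],[0,0,0]],[[-2.3,4.2,0],[0,0,0]]], claw=7)

```text
clock: 1.6
position: [384.4, -192.6, 265.9]
ee_rot: [0.013, 1.0, -0.0, 0.001]
contact_force: [1.9, -0.6, -0.0]
gripper_width: 69.9
grasp_force: 0.0
```

>>> drive_tool(deltas=[[[-0.68,4.35,0],[0,0,0]],[[-0.68,4.35,0.5],[0,0,0]],[[-0.68,4.35,1],[0,0,0]],[[-0.68,4.35,1.5],[0,0,0]],[[-0.68,4.35,1.5],[0,0,0]],[[-0.68,4.35,1.7],[0,0,0]],[[-0.68,4.35,1.7],[0,0,0]],[[-0.68,4.35,1.7],[0,0,0]],[[-0.68,4.35,1.7],[0,0,0]],[[-0.68,4.35,1.7],[0,0,0]],[[-0.68,4.35,1.7],[0,0,0]],[[-0.75,4.4,1.7],[0,0,0]]])

```text
clock: 2.8
position: [479.6, 327.6, 100.7]
ee_rot: [0.013, 1.0, 0.0, 0.0]
contact_force: [0.4, 0.6, -0.2]
gripper_width: 70.0
grasp_force: 0.0
```

Run:
```python
from h import *
b=get_image("scene");crop(b["img"],270,60,160,150,4,"pics/s2.png")
s=arm.read_state();print(s["position"],s["contact_force"])
```

```text
[480.80228041 332.97851419  97.40960838] [ 4.06930835  5.00130823 -0.8687563 ]
```

View pics/s2.png

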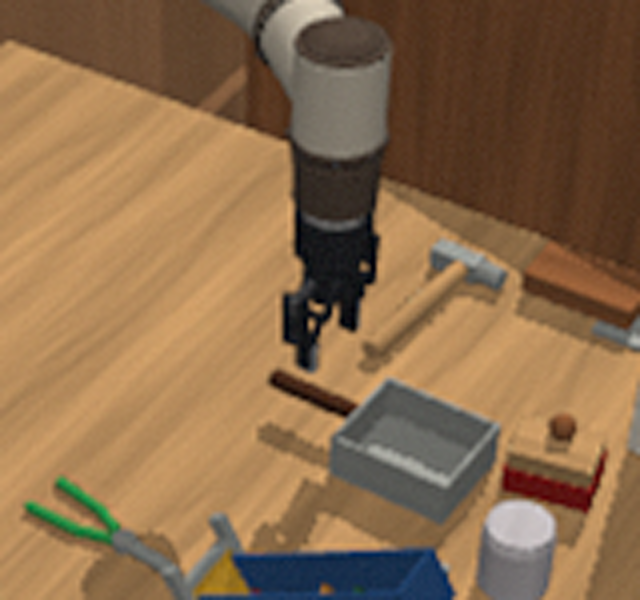

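The gripper stands above the handle, fingers at crop (305,340) and (350,310), with the handle running from (275,378) to (350,410) between them. It is clear of the hammer. I'll descend and grip.

>>> drive_tool(deltas=[[[0,0,0],[0,0,0]],[[0,0,0.8],[0,0,0]],[[0,0,1],[0,0,0]],[[0,0,1.1],[0,0,0]],[[0,0,1.1],[0,0,0]],[[0,0,1.1],[0,0,0]],[[0,0,1.1],[0,0,0]],[[0,0,0.9],[0,0,0]],[[0,0,0.6],[0,0,0]],[[0,0,0.2],[0,0,0]],[[0,0,0],[0,0,0]],[[0,0,0],[0,0,0]]])

```text
clock: 4.05
position: [479.7, 326.1, 22.7]
ee_rot: [0.013, 1.0, 0.0, 0.0]
contact_force: [0.8, -0.1, 0.8]
gripper_width: 70.4
grasp_force: 0.0
```

>>> drive_tool(deltas=[[[0,0,0],[0,0,0]],[[0,0,0],[0,0,0]],[[0,0,0],[0,0,0]],[[0,0,0],[0,0,0]],[[0,0,0],[0,0,0]],[[0,0,0],[0,0,0]],[[0,0,0],[0,0,0]],[[0,0,0],[0,0,0]],[[0,0,0],[0,0,0]],[[0,0,0],[0,0,0]]], claw=0.5)

```text
clock: 5.05
position: [479.8, 326.3, 22.8]
ee_rot: [0.013, 1.0, 0.001, 0.001]
contact_force: [-1.4, 1.7, 5.2]
gripper_width: 15.1
grasp_force: 59.6
```

>>> drive_tool(deltas=[[[0,0,-0.2],[0,0,0]],[[0,0,-0.4],[0,0,0]],[[0,0,-0.7],[0,0,0]],[[0,0,-0.9],[0,0,0]],[[0,0,-1],[0,0,0]],[[0,0,-1],[0,0,0]],[[0,0,-0.8],[0,0,0]],[[0,0,-0.5],[0,0,0]],[[0,0,-0.3],[0,0,0]],[[0,0,0],[0,0,0]],[[0,0,0],[0,0,0]]])

```text
clock: 6.15
position: [479.2, 325.5, 80.0]
ee_rot: [0.013, 1.0, -0.0, -0.0]
contact_force: [0.4, -0.7, -2.7]
gripper_width: 14.8
grasp_force: 58.7
```

Run:
```python
from h import *
b=get_image("scene");crop(b["img"],270,60,160,150,4,"pics/s3.png")
s=arm.read_state();print(s["position"],s["contact_force"],s["wrist_torque"],s["gripper_width"])
```

```text
[479.19460013 325.47973564  79.86154483] [ 0.26015382 -0.2254584  -2.49671802] [-0.05508383  0.23261403  0.03955004] 14.768190632788158
```

View pics/s3.png

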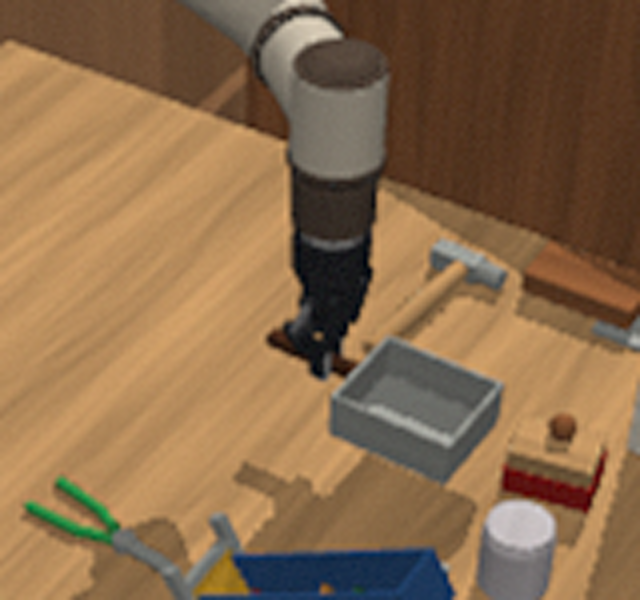

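>>> drive_tool(deltas=[[[0.16,-1,0],[0,0,0]],[[0.33,-2,0],[0,0,0]],[[0.5,-3,0],[0,0,0]],[[0.66,-4,0],[0,0,0]],[[0.7,-4.2,0],[0,0,0]],[[0.7,-4.2,0],[0,0,0]],[[0.7,-4.2,0],[0,0,0]],[[0.7,-4.2,0],[0,0,0]],[[0.66,-4,0],[0,0,0]],[[0.5,-3.2,0],[0,0,0]],[[0.35,-2.2,0],[0,0,0]],[[0.2,-1.4,0],[0,0,0]]])

```text
clock: 7.4
position: [406.5, -50.6, 80.2]
ee_rot: [0.014, 1.0, -0.0, -0.001]
contact_force: [-0.7, -0.0, -2.6]
gripper_width: 14.8
grasp_force: 58.8
```

>>> drive_tool(deltas=[[[0.1,-0.8,0],[0,0,-0.5]],[[0.1,-0.5,0],[0,0,-0.5]],[[0,0,0],[0,0,-1]],[[0,0,0],[0,0,-1]],[[0,0,0],[0,0,0]],[[0,0,0],[0,0,0]],[[0,0,0],[0,0,0]]])

```text
clock: 8.1
position: [406.0, -61.2, 80.3]
ee_rot: [-0.014, 1.0, 0.0, -0.0]
contact_force: [0.2, 0.7, -2.5]
gripper_width: 14.8
grasp_force: 58.7
```

Run:
```python
from h import *
a=get_image("top");b=get_image("scene")
x=cv2.resize(a["img"][130:280,300:400],(400,600),interpolation=2);y=cv2.resize(b["img"][130:280,260:360],(400,600),interpolation=2)
cv2.imwrite("pics/c4.png",np.hstack([x,y])[:,:,::-1])
s=arm.read_state();print(s["position"],s["ee_rot"],s["contact_force"],s["clock"])
```

```text
[405.93526901 -61.3051538   80.29136344] [-1.35116651e-02  9.99908713e-01 -7.18010518e-06 -3.76016274e-05] [ 0.32070354  0.25446328 -2.39294767] 8.2
```

View pics/c4.png

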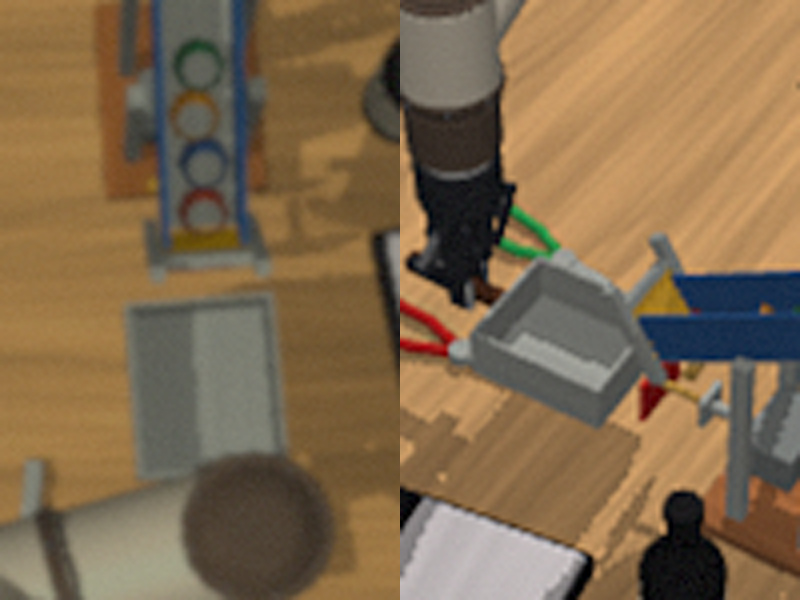

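The left panel shows the pan rim corners at about (125,305), (273,295), (286,455) and (137,475), short of the rails. The right panel shows the pan roughly level, with the red pad at (655,390) behind it at pan-wall height.

Run:
```python
from h import *
np.set_printoptions(precision=1,suppress=True)
a=get_image("top");b=get_image("scene")
T=lambda p:((p[0]+.5)/4-.5+300,(p[1]+.5)/4-.5+130)
S=lambda p:((p[0]-400+.5)/4-.5+260,(p[1]+.5)/4-.5+130)
P=np.array([plane(a,*T(p),107) for p in[(125,305),(273,295),(286,455),(137,475)]]);print(P)
for n,t,s in[("far-y",(273,295),(648,350)),("near+y",(137,475),(543,258)),("near-y",(286,455),(470,340))]: print(n,*two(a,T(t),b,S(s)))
print("far-y bottom edge",*S((600,425)))
for i,p in enumerate([(203,212),(203,163),(194,115),(197,66)]):
    s=20+36*i; print("stone",i+1,plane(a,*T(p),150+s*.5+21))
```

```text
[[ 568.4    0.3  107. ]
 [ 572.7 -109.1  107. ]
 [ 455.  -113.6  107. ]
 [ 443.6   -4.6  107. ]]
far-y [587.5 -91.1 144.8] 48.01867258978054
near+y [444.8  -3.9 102.3] 2.6767274079938073
near-y [ 453.  -115.9  101.7] 5.449167735293563
far-y bottom edge 309.625 235.875
stone 1 [623.4 -54.8 181. ]
stone 2 [654.7 -54.9 199. ]
stone 3 [684.6 -48.7 217. ]
stone 4 [714.2 -50.8 235. ]
```

>>> drive_tool(deltas=[[[-0.3,0,0],[0,0,0]],[[-0.5,0,0],[0,0,0]],[[-0.5,0,0],[0,0,0]],[[-0.5,0,0],[0,0,0]],[[-0.4,0,0],[0,0,0]],[[-0.2,0,0],[0,0,0]],[[-0.1,0,0],[0,0,0]],[[0,0,0],[0,0,0]],[[0,0,0],[0,0,0]]])

```text
clock: 9.2
position: [430.6, -60.9, 80.3]
ee_rot: [-0.013, 1.0, -0.0, -0.0]
contact_force: [-0.3, -0.9, -1.8]
gripper_width: 14.6
grasp_force: 58.7
```

>>> drive_tool(deltas=[[[-0.2,0,0],[0,0,0]],[[-0.2,0,0],[0,0,0]],[[-0.2,0,0],[0,0,0]],[[0,0,0],[0,0,0]]])

```text
clock: 9.6
position: [433.7, -61.1, 79.3]
ee_rot: [-0.013, 1.0, -0.0, -0.004]
contact_force: [-5.8, 2.1, -0.5]
gripper_width: 14.8
grasp_force: 59.2
```

>>> drive_tool(deltas=[[[-0.2,0,0],[0,0,0]],[[-0.2,0,0],[0,0,0]],[[0,0,0],[0,0,0]]])

```text
clock: 9.9
position: [437.1, -61.0, 79.2]
ee_rot: [-0.013, 1.0, -0.0, -0.004]
contact_force: [-7.3, 2.4, -1.3]
gripper_width: 14.8
grasp_force: 59.3
```

>>> drive_tool(deltas=[[[-0.2,0,0],[0,0,0]],[[-0.2,0,0],[0,0,0]],[[-0.2,0,0],[0,0,0]],[[-0.2,0,0],[0,0,0]],[[-0.2,0,0],[0,0,0]],[[-0.2,0,0],[0,0,0]],[[0,0,0],[0,0,0]]])

```text
clock: 10.6
position: [447.8, -60.8, 78.8]
ee_rot: [-0.013, 1.0, -0.0, -0.006]
contact_force: [-9.1, 1.7, 0.0]
gripper_width: 14.8
grasp_force: 59.5
```

>>> drive_tool(deltas=[[[-0.2,0,0],[0,0,0]],[[-0.2,0,0],[0,0,0]],[[-0.2,0,0],[0,0,0]],[[-0.1,0,0],[0,0,0]],[[0,0,0],[0,0,0]],[[0,0,0],[0,0,0]]])

```text
clock: 11.2
position: [452.6, -61.0, 78.0]
ee_rot: [-0.012, 1.0, -0.0, -0.008]
contact_force: [-12.0, 1.6, -1.1]
gripper_width: 14.7
grasp_force: 59.0
```

Run:
```python
from h import *
a=get_image("top");b=get_image("scene")
x=cv2.resize(a["img"][130:280,300:400],(400,600),interpolation=2);y=cv2.resize(b["img"][130:280,260:360],(400,600),interpolation=2)
cv2.imwrite("pics/c5.png",np.hstack([x,y])[:,:,::-1])
s=arm.read_state();print(s["position"],s["contact_force"],s["wrist_torque"],s["clock"])
```

```text
[452.17653288 -61.09450523  77.79123307] [-10.88109042   0.51665756  -3.7835652 ] [ 0.18225588  3.38583455 -0.08216989] 11.3
```

View pics/c5.png

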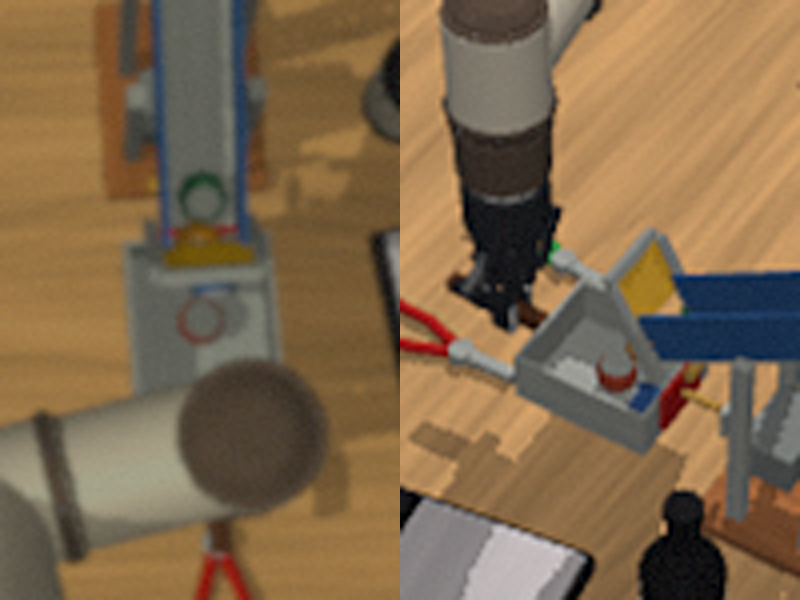

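Red (200,320) and blue (210,290) lie in the pan, amber is passing the raised gate at (205,232), and green follows at (203,195). I'll hold the pan here.

>>> drive_tool(deltas=[[[0,0,0],[0,0,0]],[[0,0,0],[0,0,0]],[[0,0,0],[0,0,0]],[[0,0,0],[0,0,0]],[[0,0,0],[0,0,0]],[[0,0,0],[0,0,0]],[[0,0,0],[0,0,0]],[[0,0,0],[0,0,0]],[[0,0,0],[0,0,0]],[[0,0,0],[0,0,0]],[[0,0,0],[0,0,0]],[[0,0,0],[0,0,0]]])

```text
clock: 12.5
position: [451.8, -61.0, 77.4]
ee_rot: [-0.013, 1.0, -0.001, -0.009]
contact_force: [-10.5, 2.9, -3.5]
gripper_width: 14.7
grasp_force: 58.8
```

Run:
```python
from h import *
a=get_image("top");b=get_image("scene")
x=cv2.resize(a["img"][130:280,300:400],(400,600),interpolation=2);y=cv2.resize(b["img"][130:280,260:360],(400,600),interpolation=2)
cv2.imwrite("pics/c6.png",np.hstack([x,y])[:,:,::-1])
s=arm.read_state();print(s["position"],s["contact_force"],s["wrist_torque"],s["clock"])
```

```text
[451.7688931  -60.98407591  77.4254931 ] [-10.16351202   2.89817769  -3.99155095] [0.61542873 3.29820819 0.3363217 ] 12.6
```

View pics/c6.png

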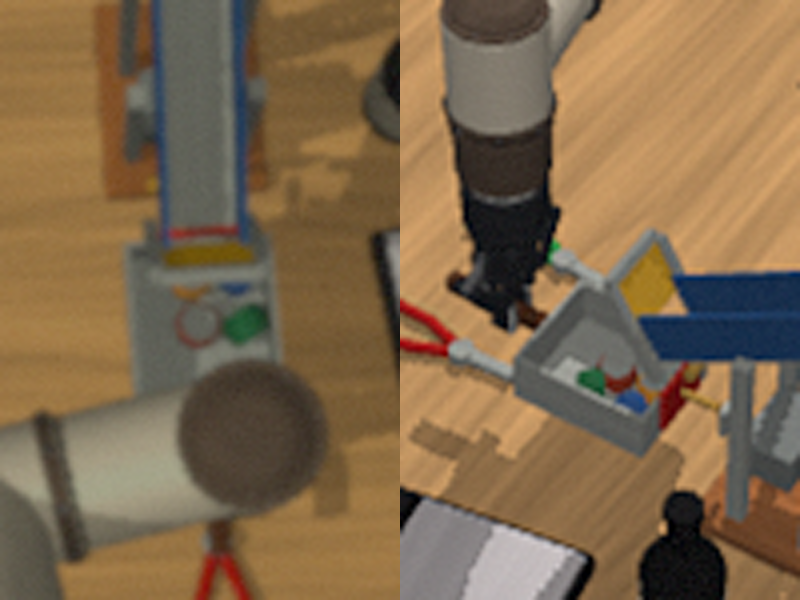

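All four stones are in the pan: red (200,322), green (247,322), amber (190,292) and blue (235,288). The chute is empty. I'll back off gently.

>>> drive_tool(deltas=[[[0.2,0,0],[0,0,0]],[[0.3,0,0],[0,0,0]],[[0.4,0,0],[0,0,0]],[[0.5,0,0],[0,0,0]],[[0.6,0,0],[0,0,0]],[[0.7,0,0],[0,0,0]],[[0.7,0,0],[0,0,0]],[[0.7,0,0],[0,0,0]],[[0.6,0,0],[0,0,0]],[[0.4,0,0],[0,0,0]],[[0.2,0,0],[0,0,0]],[[0,0,0],[0,0,0]]])

```text
clock: 13.8
position: [406.9, -61.5, 80.4]
ee_rot: [-0.013, 1.0, 0.0, 0.0]
contact_force: [0.5, 0.1, -4.9]
gripper_width: 14.6
grasp_force: 58.7
```

>>> drive_tool(deltas=[[[-0.09,-0.4,-0.1],[0,0,0]],[[-0.2,-0.9,-0.2],[0,0,0]],[[-0.32,-1.5,-0.2],[0,0,0]],[[-0.43,-2,-0.2],[0,0,0]],[[-0.5,-2.3,-0.2],[0,0,0]],[[-0.53,-2.5,-0.2],[0,0,0]],[[-0.53,-2.5,-0.2],[0,0,0]],[[-0.53,-2.5,-0.2],[0,0,0]],[[-0.53,-2.5,0],[0,0,0]],[[-0.5,-2.3,0],[0,0,0]],[[-0.43,-2,0],[0,0,0]],[[-0.32,-1.5,0],[0,0,0]]])

```text
clock: 15.0
position: [462.2, -291.2, 95.0]
ee_rot: [-0.013, 1.0, -0.0, -0.0]
contact_force: [0.4, -0.1, -5.3]
gripper_width: 15.0
grasp_force: 58.7
```

>>> drive_tool(deltas=[[[-0.2,-0.9,0],[0,0,0]],[[-0.13,-0.6,0],[0,0,-0.4]],[[-0.07,-0.3,0],[0,0,-0.8]],[[-0.04,-0.2,0],[0,0,-1.2]],[[0,0,0],[0,0,-1.5]],[[0,0,0],[0,0,-1.5]],[[0,0,0],[0,0,-1.5]],[[0,0,0],[0,0,-1]],[[0,0,0],[0,0,-0.6]],[[0,0,0],[0,0,0]],[[0,0,0],[0,0,0]],[[0,0,0],[0,0,0]]])

```text
clock: 16.2
position: [467.1, -309.0, 95.3]
ee_rot: [-0.087, 0.996, -0.0, 0.0]
contact_force: [-0.4, 0.3, -5.4]
gripper_width: 15.1
grasp_force: 58.7
```

Run:
```python
from h import *
a=get_image("top");b=get_image("scene")
x=cv2.resize(a["img"][160:260,365:475],(440,400),interpolation=2);y=cv2.resize(b["img"][205:305,220:310],(360,400),interpolation=2)
cv2.imwrite("pics/c7.png",np.hstack([x,y])[:,:,::-1])
s=arm.read_state();print(s["position"],s["ee_rot"],s["contact_force"],s["wrist_torque"],s["clock"])
```

```text
[ 467.05392749 -308.96914249   95.2807676 ] [-8.73505184e-02  9.96177638e-01  8.40536676e-06 -2.93651953e-05] [-0.20622851 -0.99362719 -4.69826021] [-0.05106616  0.49353978  0.01700694] 16.3
```

View pics/c7.png

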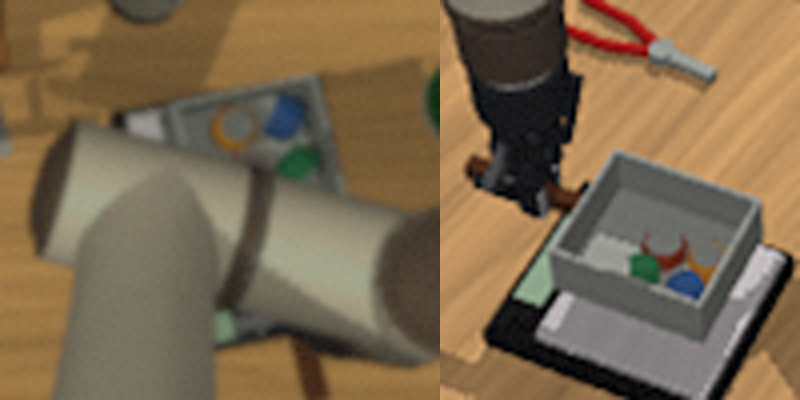

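The right panel shows the pan above the plate with all four stones in it, rim corners at (617,153), (762,205), (702,290) and (553,255). In the left panel the far rim edge runs from (165,107) to (320,76).

Run:
```python
from h import *
np.set_printoptions(precision=1,suppress=True)
a=get_image("top");b=get_image("scene")
T=lambda p:((p[0]+.5)/4-.5+365,(p[1]+.5)/4-.5+160)
S=lambda p:((p[0]-440+.5)/4-.5+220,(p[1]+.5)/4-.5+205)
P=np.array([plane(b,*S(p),122.5) for p in[(617,153),(762,205),(702,290),(553,255)]]);print(P,P.mean(0),np.linalg.norm(np.diff(P,axis=0),axis=1))
Q=np.array([plane(a,*T(p),122.5) for p in[(165,107),(320,76)]]);print(Q,Q.mean(0))
for t,s in[((165,107),(762,205)),((320,76),(702,290))]: print(*two(a,T(t),b,S(s)))
print("handle end",plane(a,*T((313,398)),118))
```

```text
[[ 501.9 -252.9  122.5]
 [ 628.9 -232.3  122.5]
 [ 637.3 -322.5  122.5]
 [ 523.  -358.4  122.5]] [ 572.8 -291.5  122.5] [128.7  90.6 119.9]
[[ 617.7 -220.8  122.5]
 [ 637.5 -335.7  122.5]] [ 627.6 -278.2  122.5]
[ 620.9 -223.3  107. ] 1.662049905086915
[ 638.8 -330.3  132.6] 7.9984175913414015
handle end [ 403.7 -316.7  118. ]
```

>>> drive_tool(deltas=[[[0,0,0.2],[0,0,0]],[[0,0,0.4],[0,0,0]],[[0,0,0.5],[0,0,0]],[[0,0,0.6],[0,0,0]],[[0,0,0.6],[0,0,0]],[[0,0,0.5],[0,0,0]],[[0,0,0.3],[0,0,0]],[[0,0,0.2],[0,0,0]],[[0,0,0.1],[0,0,0]],[[0,0,0],[0,0,0]],[[0,0,0],[0,0,0]]])

```text
clock: 17.5
position: [467.2, -309.0, 61.5]
ee_rot: [-0.087, 0.996, -0.0, 0.0]
contact_force: [0.3, -0.5, -3.8]
gripper_width: 14.7
grasp_force: 58.7
```

>>> drive_tool(deltas=[[[0,0,0.1],[0,0,0]],[[0,0,0.1],[0,0,0]],[[0,0,0.1],[0,0,0]],[[0,0,0],[0,0,0]]])

```text
clock: 17.9
position: [467.1, -309.0, 58.3]
ee_rot: [-0.087, 0.996, -0.0, 0.0]
contact_force: [-0.1, 0.1, -3.2]
gripper_width: 14.8
grasp_force: 58.8
```

>>> drive_tool(deltas=[[[0,0,0.1],[0,0,0]],[[0,0,0.1],[0,0,0]],[[0,0,0],[0,0,0]]])

```text
clock: 18.2
position: [467.1, -309.1, 56.5]
ee_rot: [-0.087, 0.996, -0.0, 0.0]
contact_force: [-1.8, 0.3, -0.9]
gripper_width: 14.9
grasp_force: 59.1
```

>>> drive_tool(deltas=[[[0,0,0.1],[0,0,0]],[[0,0,0.05],[0,0,0]],[[0,0,0],[0,0,0]],[[0,0,0],[0,0,0]]])

```text
clock: 18.6
position: [467.1, -309.1, 55.1]
ee_rot: [-0.087, 0.996, -0.0, 0.0]
contact_force: [-3.4, -0.6, 0.7]
gripper_width: 14.9
grasp_force: 59.4
```

>>> drive_tool(deltas=[[[0,0,0],[0,0,0]],[[0,0,0],[0,0,0]],[[0,0,0],[0,0,0]],[[0,0,0],[0,0,0]],[[0,0,0],[0,0,0]],[[0,0,0],[0,0,0]],[[0,0,0],[0,0,0]],[[0,0,0],[0,0,0]]], claw=5)

```text
clock: 19.4
position: [467.1, -308.9, 54.8]
ee_rot: [-0.087, 0.996, 0.0, 0.0]
contact_force: [0.1, 0.6, -0.7]
gripper_width: 49.8
grasp_force: 0.0
```

>>> drive_tool(deltas=[[[0,0,-0.3],[0,0,0]],[[0,0,-0.6],[0,0,0]],[[0,0,-1],[0,0,0]],[[0,0,-1.5],[0,0,0]],[[0,0,-2],[0,0,0]],[[1,0,-2],[0,0,0]],[[1,0,-2],[0,0,0]],[[1,0,-2],[0,0,0]],[[1,0,-1],[0,0,0]],[[1,0,-0.5],[0,0,0]],[[0,0,0],[0,0,0]],[[0,0,0],[0,0,0]]])

```text
clock: 20.6
position: [417.4, -317.5, 183.2]
ee_rot: [-0.087, 0.996, 0.0, -0.0]
contact_force: [-0.1, -1.2, 0.3]
gripper_width: 50.1
grasp_force: 0.0
```

Run:
```python
from h import *
np.set_printoptions(precision=1,suppress=True)
a=get_image("top");b=get_image("scene")
x=cv2.resize(a["img"][150:270,365:475],(440,480),interpolation=2);y=cv2.resize(b["img"][185:305,220:310],(360,480),interpolation=2)
cv2.imwrite("pics/c8.png",np.hstack([x,y])[:,:,::-1])
s=arm.read_state();print(s["position"],s["contact_force"],s["clock"])
# expected image of the pan rim (z=82) and the plate corners
r=lambda y:np.array([[np.cos(y),-np.sin(y)],[np.sin(y),np.cos(y)]])
for n,h,z in[("rim",(65,55),82),("plate",(75,75),32)]:
    for sx,sy in((1,1),(1,-1),(-1,-1),(-1,1)):
        p=np.r_[np.array([566,-292])+r(np.radians(10))@[sx*h[0],sy*h[1]],z];u,v=proj(b,p);print(n,sx,sy,round((u+.5-220)*4+440),round((v+.5-185)*4))
```

```text
[ 417.7 -317.5  182.9] [ 0.1  0.9 -0. ] 20.7
rim 1 1 760 307
rim 1 -1 698 414
rim -1 -1 549 359
rim -1 1 616 257
plate 1 1 783 330
plate 1 -1 702 476
plate -1 -1 532 412
plate -1 1 621 273
```

View pics/c8.png

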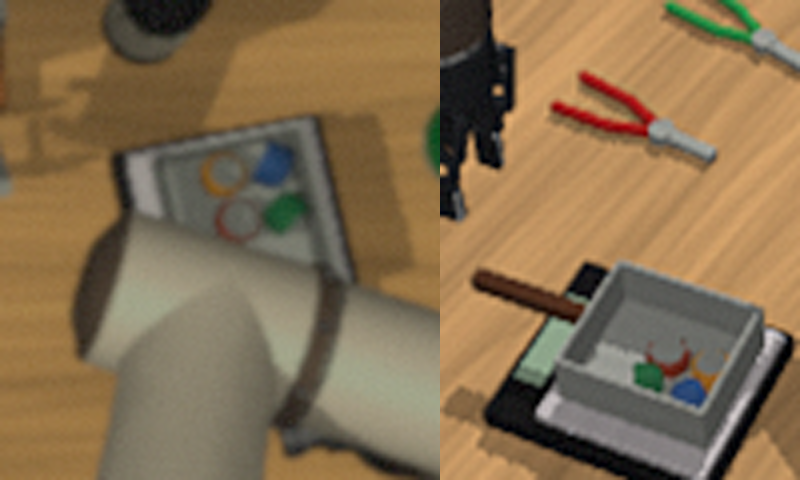

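The pan sits flat on the plate with all four stones in it. In the right panel its rim corners are at about (760,310), (700,415), (557,363) and (622,265), within about 2 px of those projected for a centred pan. The gripper is clear. One numeric check of the centring before I hand in.

Run:
```python
from h import *
np.set_printoptions(precision=1,suppress=True)
a=get_image("top");b=get_image("scene")
T=lambda p:((p[0]+.5)/4-.5+365,(p[1]+.5)/4-.5+150)
S=lambda p:((p[0]-440+.5)/4-.5+220,(p[1]+.5)/4-.5+185)
P=np.array([plane(b,*S(p),82) for p in[(762,310),(700,415),(557,364),(621,264)]]);print(P,P.mean(0))
for t,s in[((160,158),(762,310)),((315,118),(700,415))]: print(*two(a,T(t),b,S(s)),plane(a,*T(t),82))
# scale plate from scene
print([plane(b,*S(p),32) for p in[(783,333),(700,474),(537,412)]])
```

```text
[[ 624.  -227.9   82. ]
 [ 641.7 -334.8   82. ]
 [ 520.5 -357.5   82. ]
 [ 501.2 -252.5   82. ]] [ 571.9 -293.2   82. ]
[ 618.8 -224.6   74.3] 4.273947845859393 [ 615.9 -224.5   82. ]
[ 643.5 -339.9   89.6] 4.100173501355511 [ 643.2 -343.4   82. ]
[array([ 628.8, -207.7,   32. ]), array([ 651.3, -352.7,   32. ]), array([ 509.4, -377.2,   32. ])]
```

```bash
python3 -c "
from bench import arm
print(arm.job_done())"
```

```text
the job is handed in; nothing more can be done
None
```

The job is handed in: the pan, with all four stones in it, stands level on the scale plate about 3 mm off centre by camera, released and clear of the gripper, with 20.7 s on the clock at the last check.

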